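Slide the potted plant past its spring catch

ROBOT

A 6-joint arm with a two-finger parallel gripper is mounted at the origin on the work surface. World frame = base frame: x ahead of the robot, y to its left, z up, the work surface at z = 0. Lengths are in m, angles in rad, forces in N, time in s.
With the tool pointing down it reaches from about 0.3 to 0.875 m from the base axis. Payload 6.4 kg.
Tool frame: the origin (TCP) lies midway between the tips of the shut fingers; the grasp point (between the pads) lies ctrl.grip_depth behind it (ctrl.grip_depth is the distance from the TCP to the grasp point, in m); x points along the fingers, y is the direction in which the jaws open and shut, and the axes are right-handed (so a half turn about x gives the same grasp; the last joint's range is limited). The gripper opens to 85 mm and grips with 20 to 120 N. Pads are 22 mm wide; open, the fingers measure 114 mm over their backs; the gripper's body (76 mm by 85 mm) begins 54 mm behind the grasp point. The pads swing forward as they close: fully open they stand 13 mm farther back than shut.
Start: joints at [-1.412, 0.181, 1.607, -0, 1.354, -0.206], TCP at [0.205, -0.537, 0.231] pointing down, gripper open.
Joint ranges: [-2.99, 2.99], [-0.89, 2.07], [0.3, 2.58], [-1.14, 4.28], [0, 2.63], [-3.12, 3.12]. Speed limits (rad/s): [2.57, 2.57, 3.01, 3.14, 3.14, 3.14].

INTERFACE

Orientations are given as a unit quaternion [w, x, y, z].
In Python, from bench import ctrl gives the robot as it stands.
- The arm moves only by the tool carry_out, never from a script. Its argument "motion" is one flat list of numbers, 7 for each row, row after row: the turn, a rotation vector about the tool's x, y, z in degrees, then the shift along the tool's x, y, z in m, then the gripper's target within -1 to 1 (shut at 1, half-way at 0, fully open at -1). A call has 1 to 10 rows; each row shifts and turns the pose as measured when the row begins, along the tool's axes as they then stand; what a row does not reach is not made up. A row lasts 1/10 s, in which the tool goes at most 50 mm and 8.59 degrees, less where a joint would pass 70% of its speed; a pose out of reach is approached as far as the arm can. A call with a gripper value outside its range is refused whole. The fingers move at their own pace and stop on an object; the grip force is fixed at half the most. Time passes only in rows, so rows that do not move let the fingers close. It gives the time, the measured TCP pose, the force and the opening at its end, in the units of the state.
- ctrl.get_obs(): the state, without advancing time (a new reading comes with each control period).
- ctrl.camera(name): name is "side" or "top" or "wrist"; returns the picture (480x640x3 uint8, blue, green, red); there is no depth.
- ctrl.camera_params(name): a dict with "mtx" (3x3 intrinsics, pixels), "k1" (the pictures are not rectified: a ray, as slopes to the right and down, at radius r is drawn at 1 + k1 r^2 times it, then the intrinsics apply), "pose" (4x4, takes a point from camera to world coordinates); the wrist camera has in their place "hand_eye" (4x4, takes a point from camera to tool coordinates, whose origin is the TCP and whose axes are the tool frame's). Camera axes: x right, y down, z forward; pixel columns grow to the right and rows downward; lengths in m; the calibration is good to about 2 mm. A picture is of the moment at which its call begins: read the wrist's pose just before it. camera_params takes no time and is no camera call.
- ctrl.hand_in(): hands the job in, once; it reports no verdict.
Trained networks look in the newest picture that a camera, given by its name, has taken for a name from the list of things; names that differ only in an ending like _2 or _b are one class to them, and where a whole thing is asked for, a point or a joint stands for the part that bears it (a point fixed in the world has none). Each returns a list of dicts, best first, with "conf" (0 to 1); they miss things now and then, are a little off and sometimes report something else, mostly with a low value. They report only what shows in the picture. A call takes as long as a camera call.
- ctrl.boxes_of(camera, thing): "point" ([x, y, z] in m, in the coordinates of the camera as it stood for that picture, good to about 4 mm: the middle of the surface that is visible of it).
- ctrl.trace(camera, thing): "pixels" (480x640 bool, what is visible of it).
- ctrl.landmark_of(camera, thing): "point" ([x, y, z] in m, in the coordinates of the camera as it stood for that picture, good to about 4 mm: a listed point, or the origin of a listed thing).
The state is a dict: "time_s": time; "q": joint angles; "dq": joint speeds; "joint_efforts": joint torques, N m; "eef_pos": TCP position; "eef_rot": TCP orientation; "wrist_force": force on the tool from outside, world axes, zero at the start; "torque": the same for the moment, N m; "opening": opening from 0.0 (shut) to 1.0 (fully open).
Only numpy, scipy, OpenCV 4.12 (cv2) and the standard library are available. Lean on these libraries where they do the work, as an engineer would, in place of code of your own. Each camera call takes 0.05 s, during which the arm holds its last target. There are 200 camera calls.

TASK

The green pot rides a little carriage that a spring catch keeps from sliding along its track. With the closed fingertips press the long catch bar down behind the carriage's upright tab and, keeping the bar down, push the tab with the outside of the fingers so that the tab passes the catch's tooth; go on gently until the carriage is at the far end of its track (on the left, seen from the robot), then lift off so that the bar springs back up. Do not pinch or lift anything, do not touch the pot, and leave everything else where it stands.

Things in the scene. Friction and masses are not known exactly. Their poses are not given: they have to be found in the camera images.
- track: Fixed aluminium base plate, 285 x 270 x 6 mm, on the table. Origin at table height under the centre line of the press strip; z up; its y axis is the direction in which the carriage must slide; its x axis points from the press strip towards the pot. Its yaw and place vary. On it: two steel rails for the carriage at x = 105 and 175 mm with an end stop block at each end, and on the side x = 0 (towards the robot) the catch bar.
- strip_top (a point): Centre of the top of the press strip, a flat grey plastic strip 44 mm wide (track x -22 to +22 mm) and 210 mm long (track y -110 to +100 mm) that covers the spring catch bar. This point is at track (0, -5, 38) mm when the bar is up and goes down with the bar. Axes as the track's. Along the strip's pot side runs a 12 mm wide steel edge (track x 22 to 34 mm), 2 mm lower, which bears the tooth: 12 mm wide, 8 mm long, at track y 20 to 28 mm, rising 10 mm above the strip's top.
- strip: The same grey press strip, which the fingertips press. Its origin is the track's origin moved down by the bar's travel.
- bar (a joint): How far the spring bar is pressed down, m: 0 up, 0.014 fully down (hard stop; the strip's top is then 24 mm above the table). The spring takes about 2 N to start and 6.5 N fully down, wherever along the strip it is pressed. The tab clears the tooth when this is above 0.008.
- carriage (a joint): How far the carriage has slid along track +y, m: 0 at the near end stop, 0.100 at the far end stop. It starts between 0 and 0.03. Sliding friction about 1.5 N; it stays where it is left. With the bar up the tooth stops the tab at about 0.036; the tab is wholly past the tooth above 0.058, and if the bar is then let up the tooth stands behind it.
- tab_back (a point): Centre of the tab's back face (the face to push, looking to track -y). The tab is an upright aluminium plate fixed to the carriage by an arm: 60 mm wide (track x -24 to +36 mm), 25 mm high, its lower edge 40 mm and its top 65 mm above the table, 14 mm thick with its rubber buffer. This point is at track (0, -30 mm + carriage value, 52.5 mm); axes as the track's. The tab passes 2 mm over the raised strip.
- tab: The 10 mm aluminium plate of the tab, as a body; its origin is the track's origin moved along y by the carriage value.
- buffer: 4 mm black rubber facing on the tab's front (track +y) side, 60 x 25 mm; not to be pushed on, since fingers on it would be pinching the tab. Origin as tab.
- pot: Loose glazed green plant pot with a small succulent, 104 mm across the rim, 78 mm high (leaves to about 125 mm), 0.35 to 0.7 kg. It stands on the clear acrylic turntable (116 mm across) on the carriage, up to 20 mm off its centre, 54 mm above the table, its axis 140 mm from the strip's centre line. Origin: centre of its underside.
- mister: Loose chrome plant mister, 68 mm wide, 165 mm high, standing near the track. Origin: centre of its underside. Bystander.
- seedpot: Small empty terracotta pot, 66 mm across, 55 mm high, near the -y end of the track. Origin: centre of its underside. Bystander.
- jar: Glass jar with a metal twist cap, 72 mm across, 100 mm high, near the +y end of the track. Origin: centre of its underside. Bystander.
- scoop: White plastic scoop lying near the +y end of the track, about 170 mm long, 55 mm wide, 32 mm high. Origin under the centre of its pan, handle to its -x. Bystander.
- tray: Bamboo tray, 100 x 240 x 28 mm, beyond the track. Origin: centre of its underside. Bystander.
- brush: Hand brush lying beyond the scoop. Origin: under its middle. Bystander.

How it is judged:
By the outcome, as a careful person would: the job done as asked, in the order asked, and still so for the second after the job is handed in, with the robot touching nothing.
It also fails if it takes over 34 s, if anything falls off the work surface, if the arm or the gripper's body presses on something with over 40 N, if the wrist force passes 120 N, or if a joint passes its speed limit or range.

## Working session

There is one attempt and no reset: what is moved stays moved. The work goes in short steps, Python scripts to look and compute and a tool call to move; the robot and the scene stay as the last step left them, time stands still between calls to the robot, and variables do not carry over. Pictures are saved under pics/ and viewed, about 8 in all and at most 12, crops included, and the job is handed in when it is done.

Besides the shell and the picture viewer there is one more tool, called as a command line: name --argument value ..., lists and objects as JSON in quotes. carry_out: Moves the arm, as the interface text tells. Its arguments: {"type":"object","properties":{"motion":{"type":"array"}},"required":["motion"]}

```bash
mkdir -p pics; ls
cat > h.py <<'E'
import numpy as np, cv2
from bench import ctrl
from scipy.spatial.transform import Rotation as R
def tool():
    o=ctrl.get_obs(); T=np.eye(4); w,x,y,z=o["eef_rot"]
    T[:3,:3]=R.from_quat([x,y,z,w]).as_matrix(); T[:3,3]=o["eef_pos"]; return T
def campose(c):
    p=ctrl.camera_params(c); return p["pose"] if "pose" in p else tool()@np.array(p["hand_eye"])
def lm(c,t,f=None):
    P=np.array(campose(c)); return [((P@np.r_[d["point"],1])[:3].round(4).tolist(),round(d["conf"],2)) for d in (f or ctrl.landmark_of)(c,t)[:2]]
def proj(c,p,P=None):
    m=ctrl.camera_params(c); P=np.array(campose(c)) if P is None else P
    q=np.linalg.inv(P)@np.r_[p,1]; s=q[:2]/q[2]; s=s*(1+m["k1"]*(s@s)); M=np.array(m["mtx"])
    return M[:2,:2]@s+M[:2,2]
E
python3 - <<'E'
from h import *
ims=[ctrl.camera(c) for c in("side","top")]
for c,i in zip(("side","top"),ims): cv2.imwrite(f"pics/{c}0.png",i)
for t in("track","strip_top","strip","tab_back","tab","pot","mister","seedpot","jar"):
    for c in("side","top"): print(t,c,lm(c,t))
o=ctrl.get_obs(); print(o["time_s"],o["eef_rot"],ctrl.grip_depth)
print(tool().round(3))
E
```

```text
pics
track side [([0.4953, -0.0567, -0.0073], 0.71)]
track top [([0.502, -0.0576, 0.0004], 0.59)]
strip_top side [([0.4971, -0.0661, 0.0363], 0.8), ([0.564, 0.3049, 0.0015], 0.54)]
strip_top top [([0.4985, -0.0654, 0.0384], 0.77), ([0.6415, -0.3067, 0.0038], 0.29)]
strip side [([0.4988, -0.0574, -0.0035], 0.95), ([0.4968, -0.0565, -0.0037], 0.41)]
strip top [([0.4964, -0.0674, 0.0011], 0.55), ([0.6373, 0.1762, 0.001], 0.42)]
tab_back side [([0.4989, -0.088, 0.0522], 0.5)]
tab_back top []
tab side []
tab top [([0.6363, -0.0712, 0.0535], 0.4)]
pot side [([0.6368, -0.066, 0.0504], 0.9)]
pot top [([0.6373, -0.0716, 0.0543], 0.68)]
mister side [([0.6419, -0.3031, 0.0002], 0.82)]
mister top [([0.6401, -0.3067, 0.0007], 0.92)]
seedpot side []
seedpot top [([0.5023, -0.2948, -0.0027], 0.72)]
jar side [([0.6321, 0.1732, -0.0036], 0.89)]
jar top [([0.6364, 0.1765, -0.0008], 0.93), ([0.5058, -0.2944, -0.0029], 0.62)]
1.0 [-0.12830047 -0.69536658 -0.1282926   0.69537423] 0.0187
[[-0.     0.357 -0.934  0.205]
 [-0.    -0.934 -0.357 -0.537]
 [-1.     0.     0.     0.231]
 [ 0.     0.     0.     1.   ]]
```

View pics/top0.png

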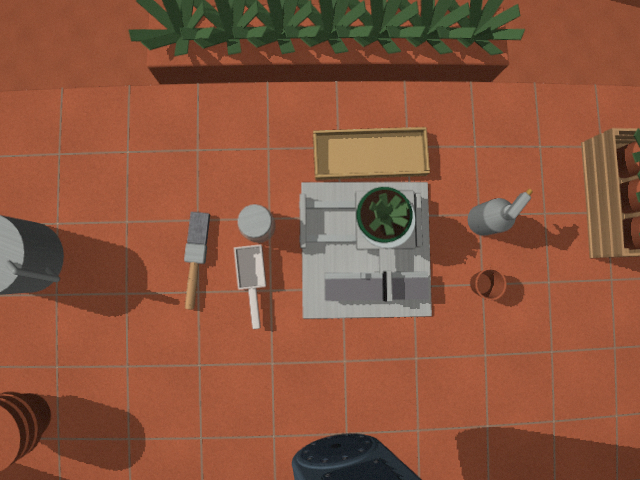

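View pics/side0.png

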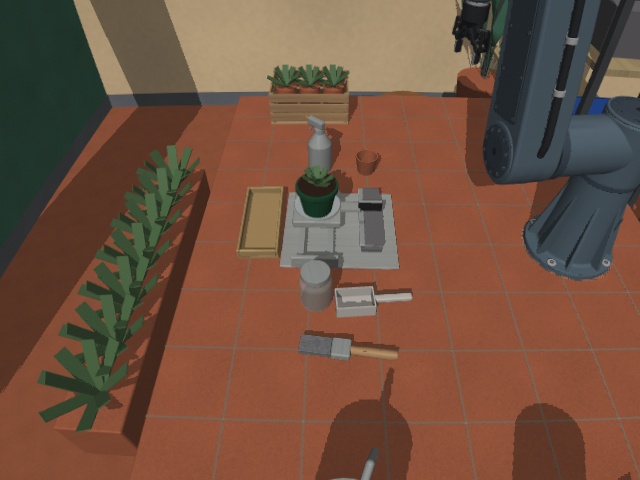

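Run:
```python
from h import *
# track yaw from strip mask in top view: back-project to z=0.038
m=ctrl.camera_params("top");P=np.array(m["pose"])
print(P.round(3),m["mtx"],m["k1"])
for d in ctrl.trace("top","strip")[:2]:
    ys,xs=np.nonzero(d["pixels"]); M=np.array(m["mtx"])
    pts=np.c_[xs,ys].astype(np.float64)[:,None]
    u=cv2.undistortPoints(pts,M,np.array([m["k1"],0,0,0.]))[:,0]
    r=np.c_[u,np.ones(len(u))]@P[:3,:3].T; s=(0.038-P[2,3])/r[:,2]
    w=(P[:3,3]+r*s[:,None])[:,:2].astype(np.float32)
    print(d["conf"],len(xs),cv2.minAreaRect(w*1000), w.min(0),w.max(0))
```

```text
[[-0.025 -0.997  0.076  0.532]
 [-0.999  0.023 -0.038  0.096]
 [ 0.036 -0.076 -0.996  0.985]
 [ 0.     0.     0.     1.   ]] [[471.80930802   0.         313.00150566]
 [  0.         471.80930802 237.97328531]
 [  0.           0.           1.        ]] -0.08774567021031951
0.69 2017 ((499.2108459472656, -65.99500274658203), (209.91845703125, 44.09374237060547), 89.15202331542969) [ 0.47650674 -0.17107971] [0.5227421  0.03921663]
```

The pictures agree with the networks. In the top view the strip spans x≈325–432, y≈275–305, with the tab at (387,286). The strip mask gives a track yaw of about -0.85° and its origin near (0.499, -0.061); the carriage is at about 3 mm. The space behind the tab is free. I'll turn the tool so the jaw axis lies along the track, shut the fingers and move over.

carry_out --motion '[7.25, 0, 0, 0, 0, 0, 1, 7.25, 0, 0, 0, 0, 0, 1, 7.25, 0, 0, 0, 0, 0, 1, 0, 0, 0, 0, -0.04, -0.028, 1, 0, 0, 0, 0, -0.04, -0.028, 1, 0, 0, 0, 0, -0.04, -0.028, 1, 0, 0, 0, 0, -0.04, -0.028, 1, 0, 0, 0, 0, -0.04, -0.028, 1, 0, 0, 0, 0, -0.04, -0.028, 1, 0, 0, 0, 0, -0.04, -0.028, 1]'

```text
time_s: 2.05
eef_pos: [0.4122, -0.2615, 0.2312]
eef_rot: [-0.014, 0.707, -0.017, -0.706]
wrist_force: [0.3, -1.2, 0.2]
opening: 0.003
```

carry_out --motion '[0, 0, 0, 0, -0.031, -0.021, 1, 0, 0, 0, 0, -0.031, -0.021, 1, 0, 0, 0, 0, -0.031, -0.021, 1, 0, 0, 0, 0, -0.031, -0.021, 1, 0, 0, 0, 0.04, 0, 0, 1, 0, 0, 0, 0.04, 0, 0, 1, 0, 0, 0, 0.03, 0, 0, 1, 0, 0, 0, 0, 0, 0, 1]'

```text
time_s: 2.85
eef_pos: [0.511, -0.1296, 0.1216]
eef_rot: [-0.009, 0.711, -0.014, -0.703]
wrist_force: [-0.3, 0.4, -0.1]
opening: 0.0
```

Run:
```python
from h import *
ims={c:ctrl.camera(c) for c in("side","wrist","top")}
a=cv2.resize(ims["side"][150:290,240:440],(800,560)); cv2.imwrite("pics/side1.png",a)
cv2.imwrite("pics/wrist1.png",ims["wrist"])
for t in("strip_top","tab_back","tab","track"):
    for c in("side","top","wrist"): print(t,c,lm(c,t))
print(tool().round(4)); o=ctrl.get_obs();print(o["time_s"],o["wrist_force"])
y=np.array([.015,1,0]);y/=np.linalg.norm(y);x=np.array([y[1],-y[0],0]);O=np.array([.4993,-.061,0])
for d in(O+x*0-.110*y+[0,0,.038],O+.1*y+[0,0,.038]): print(proj("wrist",d),proj("side",d))
```

```text
strip_top side [([0.4971, -0.0645, 0.0378], 0.6)]
strip_top top [([0.4951, -0.0607, 0.0399], 0.97), ([0.5662, 0.3061, -0.0004], 0.17)]
strip_top wrist [([0.5003, -0.0643, 0.0433], 0.62)]
tab_back side [([0.4958, -0.0877, 0.0499], 0.41)]
tab_back top [([0.5019, -0.0857, 0.0497], 0.65)]
tab_back wrist [([0.5002, -0.0938, 0.0514], 0.82)]
tab side [([0.6378, -0.0657, 0.0493], 0.37), ([0.5613, 0.3103, -0.0007], 0.22)]
tab top []
tab wrist [([0.4961, -0.0585, 0.0075], 0.66)]
track side [([0.4927, -0.0566, -0.0024], 0.71)]
track top [([0.4983, -0.0555, 0.0041], 0.81)]
track wrist [([0.4999, -0.063, 0.0015], 0.88), ([0.497, -0.0588, 0.0049], 0.62)]
[[ 0.0185 -0.0326 -0.9993  0.5139]
 [-0.0113 -0.9994  0.0324 -0.1314]
 [-0.9998  0.0107 -0.0188  0.1258]
 [ 0.      0.      0.      1.    ]]
3.6 [-0.52579042  0.40207681  0.12275565]
[386.23075167 266.74364523] [369.80276316 186.34626023]
[ 49.39813242 273.33966043] [373.2741243  243.05713797]
```

View pics/wrist1.png

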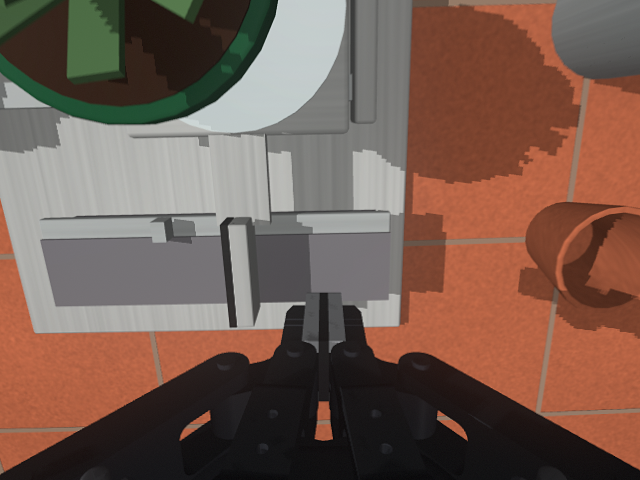

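View pics/side1.png

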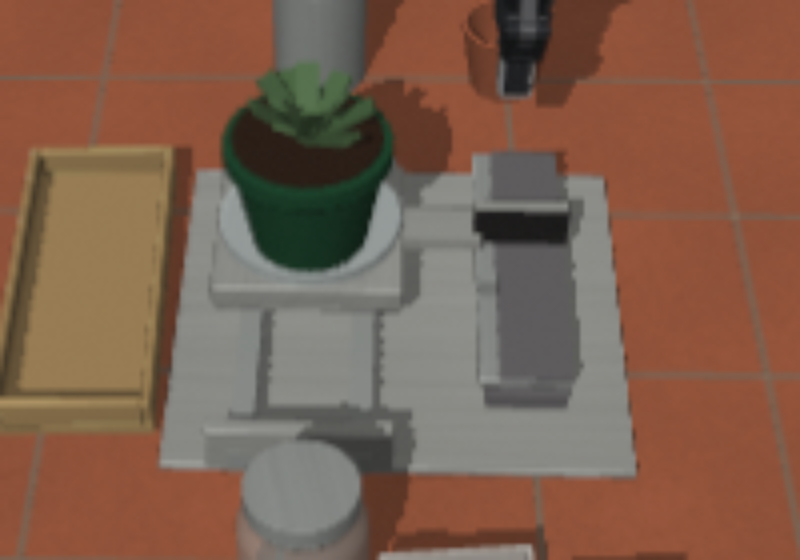

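In the wrist view the fingers are behind the tab, whose back edge is at column ~258, with free strip out to column ~388. The TCP is about 15 mm too far towards the pot side. I'll correct that and descend to just above the strip.

carry_out --motion '[-1, -1, -0.6, 0.0, 0.003, 0.008, 1, 0, 0, 0, 0.0, 0.002, 0.008, 1, 0, 0, 0, 0.025, 0, 0, 1, 0, 0, 0, 0.025, 0, 0, 1, 0, 0, 0, 0.02, 0, 0, 1, 0, 0, 0, 0, 0, 0, 1]'

```text
time_s: 4.2
eef_pos: [0.4972, -0.1368, 0.0548]
eef_rot: [-0.005, 0.709, -0.007, -0.705]
wrist_force: [-0.0, -0.1, -0.2]
opening: 0.002
```

Run:
```python
from h import *
print(tool().round(4)); o=ctrl.get_obs();print(o["time_s"],o["wrist_force"],o["dq"].__repr__())
```

```text
[[ 0.0045 -0.0164 -0.9999  0.4972]
 [-0.0023 -0.9999  0.0164 -0.1368]
 [-1.      0.0022 -0.0046  0.0548]
 [ 0.      0.      0.      1.    ]]
4.2 [-0.02250252 -0.13586947 -0.16157008] array([-0.00075614, -0.03283918, -0.01526179,  0.00200455,  0.01602381,
        0.00342328])
```

carry_out --motion '[0, 0, 0, 0.012, 0, 0, 1, 0, 0, 0, 0.005, 0, 0, 1, 0, 0, 0, 0.004, 0, 0, 1, 0, 0, 0, 0.004, 0, 0, 1, 0, 0, 0, 0.003, 0, 0, 1]'

```text
time_s: 4.7
eef_pos: [0.4985, -0.1376, 0.0281]
eef_rot: [-0.005, 0.71, -0.007, -0.705]
wrist_force: [-2.8, 0.9, 5.1]
opening: -0.002
```

carry_out --motion '[0, 0, 0, 0.003, 0, 0, 1, 0, 0, 0, 0.001, -0.004, 0, 1, 0, 0, 0, 0.0005, -0.005, 0, 1, 0, 0, 0, 0.0005, -0.005, 0, 1, 0, 0, 0, 0.0005, -0.005, 0, 1]'

```text
time_s: 5.2
eef_pos: [0.504, -0.124, 0.0266]
eef_rot: [-0.001, 0.713, -0.011, -0.701]
wrist_force: [-2.3, -4.2, 5.5]
opening: 0.0
```

carry_out --motion '[0, -0.4, 0, 0.0005, -0.005, 0.002, 1, 0, -0.4, 0, 0.0005, -0.005, 0.002, 1, 0, -0.3, 0, 0.0005, -0.005, 0.001, 1, 0, -0.2, 0, 0.0005, -0.005, 0.001, 1]'

```text
time_s: 5.6
eef_pos: [0.5054, -0.1091, 0.0293]
eef_rot: [0.003, 0.71, -0.015, -0.704]
wrist_force: [0.0, -3.4, 5.2]
opening: -0.002
```

Run:
```python
from h import *
print(tool().round(4)); i=ctrl.camera("wrist");cv2.imwrite("pics/wrist2.png",i)
for t in("strip_top","tab_back"): print(t,lm("wrist",t))
```

```text
[[ 0.0094 -0.0168 -0.9998  0.5054]
 [-0.025  -0.9995  0.0166 -0.1091]
 [-0.9996  0.0249 -0.0099  0.0293]
 [ 0.      0.      0.      1.    ]]
strip_top [([0.4939, -0.0653, 0.0276], 0.64), ([0.4993, -0.0598, -0.0034], 0.18)]
tab_back [([0.4981, -0.091, 0.0542], 0.81)]
```

View pics/wrist2.png

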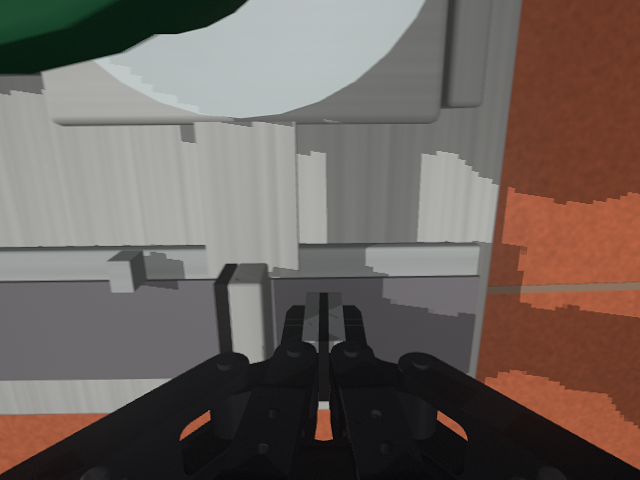

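The bar is held down 9 mm and the finger is just short of the tab: finger edge at column ~285, tab edge at ~270. The tool has sagged 1.4° and drifted 6 mm towards the pot, so I'll correct that and press deeper before pushing.

carry_out --motion '[0, -0.3, -0.8, 0.003, 0, 0.003, 1, 0, -0.3, -0.6, 0.003, 0, 0.003, 1, 0, -0.1, -0.3, 0.002, -0.002, 0.002, 1]'

```text
time_s: 6.05
eef_pos: [0.5033, -0.1082, 0.0247]
eef_rot: [-0.007, 0.71, -0.005, -0.704]
wrist_force: [-3.3, -5.2, 22.0]
opening: 0.001
```

carry_out --motion '[0, -0.2, 0, -0.0005, -0.004, 0.002, 1, 0, -0.2, -0.3, 0.0005, -0.005, 0.002, 1, 0, -0.2, -0.3, 0.001, -0.005, 0.002, 1, 0, -0.2, -0.3, 0.001, -0.005, 0.002, 1]'

```text
time_s: 6.45
eef_pos: [0.5016, -0.0943, 0.027]
eef_rot: [-0.01, 0.71, -0.002, -0.704]
wrist_force: [1.0, -3.8, 6.6]
opening: 0.003
```

carry_out --motion '[0, -0.2, 0, 0.0015, -0.005, 0.001, 1, 0, -0.1, 0.2, 0.0012, -0.005, 0.001, 1, 0, -0.1, 0, 0.0012, -0.005, 0.001, 1, 0, -0.1, 0, 0.0012, -0.005, 0.001, 1]'

```text
time_s: 6.85
eef_pos: [0.5019, -0.079, 0.0269]
eef_rot: [-0.006, 0.71, -0.006, -0.705]
wrist_force: [-2.5, -5.0, 12.6]
opening: 0.001
```

Run:
```python
from h import *
print(tool().round(4)); i=ctrl.camera("wrist");cv2.imwrite("pics/wrist3.png",i)
for t in("strip_top","tab_back"): print(t,lm("wrist",t))
```

```text
[[ 7.100e-03 -1.740e-02 -9.998e-01  5.019e-01]
 [ 1.000e-04 -9.998e-01  1.740e-02 -7.900e-02]
 [-1.000e+00 -2.000e-04 -7.100e-03  2.690e-02]
 [ 0.000e+00  0.000e+00  0.000e+00  1.000e+00]]
strip_top [([0.4979, -0.064, 0.0272], 0.82)]
tab_back [([0.5013, -0.0641, 0.0517], 0.72)]
```

View pics/wrist3.png

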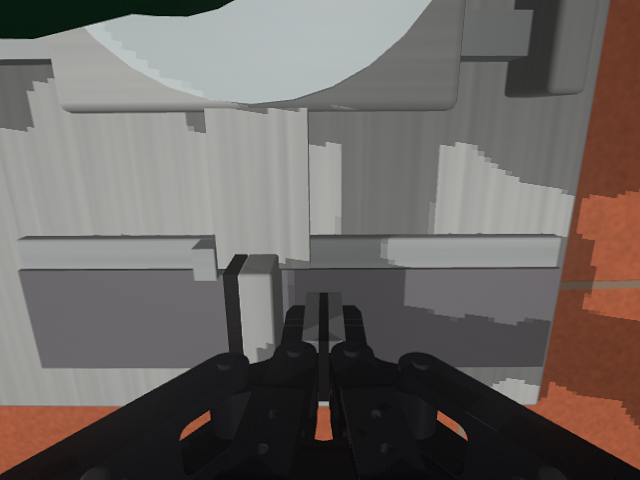

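The carriage is moving: c ≈ 27 mm, the finger is on the tab, the tooth (column ~205) is just ahead of the buffer, and the bar is down about 11 mm. I'll keep pushing past the tooth.

carry_out --motion '[0, -0.1, 0, 0.001, -0.005, 0.001, 1, 0, -0.1, 0, 0.0012, -0.005, 0.001, 1, 0, -0.1, 0, 0.0012, -0.005, 0.001, 1, 0, -0.1, 0, 0.0012, -0.005, 0.001, 1, 0, -0.1, 0, 0.0012, -0.005, 0.001, 1]'

```text
time_s: 7.5
eef_pos: [0.5022, -0.0589, 0.0269]
eef_rot: [-0.003, 0.71, -0.009, -0.704]
wrist_force: [-2.2, -4.4, 13.6]
opening: 0.003
```

carry_out --motion '[0, -0.1, -0.2, 0.001, -0.005, 0.001, 1, 0, -0.1, -0.2, 0.0012, -0.005, 0.001, 1, 0, -0.1, -0.2, 0.0012, -0.005, 0.001, 1, 0, -0.1, -0.1, 0.0012, -0.005, 0.001, 1, 0, -0.1, -0.1, 0.0012, -0.005, 0.001, 1, 0, -0.1, -0.1, 0.0012, -0.005, 0.001, 1]'

```text
time_s: 8.1
eef_pos: [0.5025, -0.0347, 0.0269]
eef_rot: [-0.005, 0.71, -0.006, -0.704]
wrist_force: [-2.3, -6.1, 12.7]
opening: -0.003
```

carry_out --motion '[0, -0.1, -0.1, 0.001, -0.005, 0.001, 1, 0, -0.1, -0.1, 0.0012, -0.005, 0.001, 1, 0, -0.1, -0.1, 0.0012, -0.005, 0.001, 1, 0, -0.1, -0.1, 0.0012, -0.005, 0.001, 1, 0, -0.1, -0.1, 0.0012, -0.004, 0.001, 1]'

```text
time_s: 8.6
eef_pos: [0.5028, -0.0151, 0.0268]
eef_rot: [-0.005, 0.71, -0.005, -0.704]
wrist_force: [-2.6, -4.7, 14.6]
opening: 0.001
```

Run:
```python
from h import *
print(tool().round(4)); i=ctrl.camera("wrist");cv2.imwrite("pics/wrist4.png",i)
for t in("strip_top","tab_back"): print(t,lm("wrist",t))
```

```text
[[ 7.700e-03 -1.530e-02 -9.999e-01  5.028e-01]
 [ 0.000e+00 -9.999e-01  1.530e-02 -1.510e-02]
 [-1.000e+00 -1.000e-04 -7.700e-03  2.680e-02]
 [ 0.000e+00  0.000e+00  0.000e+00  1.000e+00]]
strip_top [([0.4971, -0.0639, 0.0261], 0.9)]
tab_back [([0.499, -0.0039, 0.0543], 0.98), ([0.4976, -0.064, 0.0267], 0.44)]
```

View pics/wrist4.png

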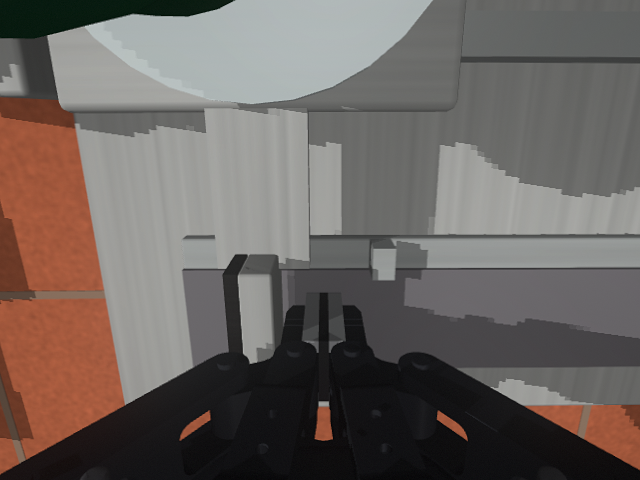

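The tooth (column ~383) is now behind the tab, and c ≈ 91 mm. I'll cover the rest slowly until the force shows the stop.

carry_out --motion '[0, -0.1, -0.1, 0.0012, -0.003, 0.001, 1, 0, -0.1, -0.1, 0.0012, -0.003, 0.001, 1, 0, -0.1, -0.1, 0.0012, -0.003, 0.001, 1, 0, -0.1, -0.1, 0.0012, -0.003, 0.001, 1]'

```text
time_s: 9.15
eef_pos: [0.5029, -0.0062, 0.0268]
eef_rot: [-0.006, 0.71, -0.004, -0.704]
wrist_force: [-1.9, -4.8, 13.7]
opening: -0.002
```

carry_out --motion '[0, -0.1, 0, 0.0012, -0.003, 0.001, 1, 0, -0.1, 0, 0.0012, -0.003, 0.001, 1]'

```text
time_s: 9.35
eef_pos: [0.5031, -0.005, 0.027]
eef_rot: [-0.002, 0.71, -0.006, -0.704]
wrist_force: [-5.5, -20.6, 14.0]
opening: -0.003
```

The lateral force jumped to 20 N, so the carriage is at the end stop. I'll ease off the tab and lift straight up.

carry_out --motion '[0, 0, 0, 0, 0.003, 0, 1, 0, 0, 0, -0.002, 0.004, 0, 1, 0, 0, 0, -0.006, 0.003, 0, 1, 0, 0, 0, -0.01, 0, 0, 1, 0, 0, 0, -0.03, 0, 0, 1, 0, 0, 0, -0.04, 0, 0, 1, 0, 0, 0, -0.04, 0, 0, 1, 0, 0, 0, -0.03, 0, 0, 1, 0, 0, 0, 0, 0, 0, 1]'

```text
time_s: 10.25
eef_pos: [0.4966, -0.0129, 0.1896]
eef_rot: [0.005, -0.705, 0.005, 0.709]
wrist_force: [0.1, -0.1, 0.2]
opening: 0.0
```

Run:
```python
from h import *
ims={c:ctrl.camera(c) for c in("side","wrist","top")}
a=cv2.resize(ims["side"][150:290,240:440],(400,280)); w=cv2.resize(ims["wrist"],(400,300))
cv2.imwrite("pics/end.png",np.vstack([w,a]))
for t in("strip_top","tab_back","pot","jar","mister","seedpot"):
    for c in("side","top","wrist"): print(t,c,lm(c,t)[:1])
o=ctrl.get_obs();print(o["time_s"],o["eef_pos"],o["wrist_force"])
```

```text
strip_top side [([0.496, -0.0647, 0.0383], 0.88)]
strip_top top []
strip_top wrist [([0.4921, -0.0633, 0.0323], 0.85)]
tab_back side [([0.4974, 0.0091, 0.0504], 0.49)]
tab_back top [([0.5025, 0.0134, 0.0526], 0.43)]
tab_back wrist [([0.4965, 0.0069, 0.0476], 0.75)]
pot side [([0.6407, 0.0314, 0.0509], 0.65)]
pot top [([0.6399, 0.0298, 0.0543], 0.71)]
pot wrist []
jar side [([0.6311, 0.1758, -0.004], 0.59)]
jar top [([0.635, 0.1765, 0.0016], 0.73)]
jar wrist [([0.6321, 0.174, -0.0073], 0.9)]
mister side [([0.6379, -0.304, -0.0012], 0.72)]
mister top [([0.6356, -0.31, 0.0022], 0.79)]
mister wrist []
seedpot side [([0.5021, -0.2941, -0.0026], 0.71)]
seedpot top [([0.5072, -0.2933, -0.003], 0.65)]
seedpot wrist []
11.3 [ 0.4944723  -0.01243296  0.18490871] [ 0.7992736  -0.82469748 -0.00216229]
```

View pics/end.png

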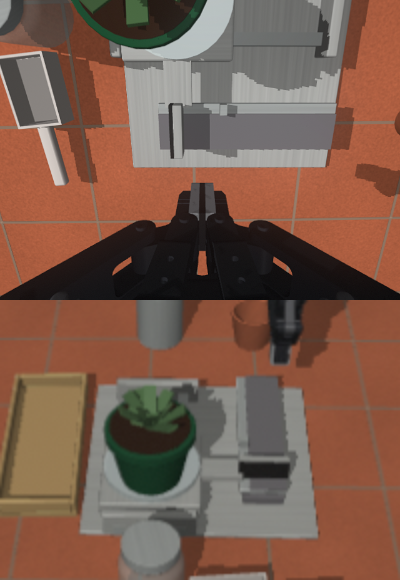

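The end picture shows the tab at the far end with the tooth behind it, the strip raised, the pot upright and the fingers clear. Handing in.

```bash
python3 -c "
from bench import ctrl
print(ctrl.hand_in())"
```

```text
the job is handed in; nothing more can be done
None
```

The carriage is at the far (left) end of its track and the catch bar is back up. I pressed the bar down with the shut fingers and pushed the tab past the tooth with the outside of the finger. I stopped at the end stop, where the side force jumped to about 20 N, then backed off and lifted clear. I handed in at about 11.3 s.

**Last checks**
- **Carriage:** the tab's back face is at y ≈ 0.007–0.013 m across the three cameras, where 0.009 is expected at full travel. The pot moved about 97–101 mm with the carriage and stands upright.
- **Bar:** the side camera puts the strip top at 38 mm, which is fully up. The wrist camera read 32 mm, which I take as network error, and the top camera did not report it. In the picture the strip is raised and the tooth stands behind the tab.
- **Bystanders:** the jar, mister and seed pot are within about 5 mm of where they started, which is about the measurement error. I did not measure the scoop, tray or brush again. The arm did not go near them.

**Imperfections**
- While I pressed behind the tab, before the push, the bar briefly reached its hard stop at about 22 N.
- The fingers drifted up to 6 mm towards the pot side but stayed on the strip.

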